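Check a washed coaster for damp with a hand meter

ROBOT

A 7-joint arm with a two-finger parallel gripper is mounted at the origin on the work surface. World frame = base frame: x ahead of the robot, y to its left, z up, the work surface at z = 0. Lengths are in m, angles in degrees, forces in N, time in s.
With the tool pointing down it reaches from about 0.425 to 0.875 m from the base axis. Payload 4.7 kg.
Tool frame: the origin (TCP) lies on the mounting face of the last link; the fingertips stand 182 mm ahead of it and the grasp point (between the pads) lies env.grip_depth ahead of it (env.grip_depth is the distance from the TCP to the grasp point, in m); x points along the fingers, y is the direction in which the jaws open and shut, and the axes are right-handed (so a half turn about x gives the same grasp; the last joint's range is limited). The gripper opens to 87 mm and grips with 3 to 60 N. Pads are 19 mm wide; open, the fingers measure 117 mm over their backs; the gripper's body (75 mm by 190 mm) begins 51 mm behind the grasp point.
Start: joints at [75.579, 18.392, -4.016, 83.108, 1.295, 78.541, -3.26], TCP at [0.171, -0.627, 0.405] pointing down, gripper open.
Joint ranges: [-163.93, 163.93], [-17.29, 119.83], [-79.2, 71.16], [3.27, 140.29], [-89.18, 269.18], [5.43, 117.66], [-154.24, 154.24]. Speed limits (degrees/s): [147.25, 147.25, 180, 180, 180, 180, 180].

INTERFACE

Orientations are given as [roll, pitch, yaw] about the fixed x, y, z axes, in that order (R = Rz(yaw) Ry(pitch) Rx(roll)).
In Python, from cell import sensors, viewer, env gives the robot as it stands.
- The arm moves only by the tool carry_out, never from a script. Its argument "moves" is a list of rows, each a list of 4 numbers: the shift along the world's x, y, z in cm, then the turn about the world's z in rad. In form: [[tx, ty, tz, spin], ...]. A call has 1 to 12 rows; each row shifts and turns the pose as measured when the row begins; what a row does not reach is not made up. A row lasts 1/10 s, in which the tool goes at most 50 mm and 8.59 degrees, less where a joint would pass 70% of its speed; a pose out of reach is approached as far as the arm can. A call with a gripper value outside its range is refused whole. "hand" is the finger opening in cm, from 0 to 8.7, set as the call begins (left out, the last holds). The fingers move at their own pace and stop on an object; "force" is the grip in N (left out, the last holds). Time passes only in rows, so rows that do not move let the fingers close. It gives the time, the measured TCP pose, the force and the opening at its end, in the units of the state.
- sensors.get_obs(): the state, without advancing time (a new reading comes with each control period).
- viewer.read_camera(name): name is "scene" or "top"; returns the picture (480x640x3 uint8, red, green, blue); there is no depth.
- viewer.camera_model(name): a dict with "K" (3x3 intrinsics, pixels), "extrinsics" (4x4, takes a point from world to camera coordinates). Camera axes: x right, y down, z forward; pixel columns grow to the right and rows downward; lengths in m; the calibration is good to about 2 mm. A picture is of the moment at which its call begins. camera_model takes no time and is no camera call.
- env.sign_off(): hands the job in, once; it reports no verdict.
The state is a dict: "time_s": time; "qpos": joint angles; "joint_velocities": joint speeds; "effort": joint torques, N m; "tool_pos": TCP position; "tool_rot": TCP orientation; "force": force on the tool from outside, world axes, zero at the start; "wrist_torque": the same for the moment, N m; "grip_width": finger opening in m.
Only numpy, scipy, OpenCV 4.12 (cv2) and the standard library are available. Lean on these libraries where they do the work, as an engineer would, in place of code of your own. Each camera call takes 0.05 s, during which the arm holds its last target. There are 200 camera calls.

TASK

Turn the clamp knob on the bamboo stand about a quarter turn clockwise (seen from above) so that its steel tab swings off the damp meter, then lift the meter straight up out of its pocket. Set its two feet on the two dark dots of the cork coaster, one foot on each dot (either way round), and hold the meter upright there, pressing lightly so that the sprung feet are pushed in about half of their travel; finish while still gripping it and pressing like that. Do not press hard or shove the coaster about, and leave the bowl, the cup and the jar where they are.

Things in the scene. Friction and masses are not known exactly. Their poses are not given: they have to be found in the camera images.
- stand: Fixed bamboo stand; origin on the table under the pocket's centre, z up. Base 80 (x) by 176 (y -38 to +138) by 12 mm. Pocket: inner 28 (x) by 54 mm (y), walls 8 mm thick, rim at height 50 mm; ledges inside at 30 mm carry the meter's head, its feet hang free. The clamp's steel post (22 mm diameter, to height 60 mm) stands at x 0, y +90 mm.
- knob (a joint): Turn of the clamp knob about its vertical axis, rad; grows clockwise seen from above; stops at -0.2 and 1.6, starts near 0. At 0 the tab points along the stand's -y and lies over the meter's shoulder, blocking it; from about 0.5 the tab is clear. Small friction (0.06 N m), stays where it is left.
- knob_grip (a point): On the knob's axis 94 mm above the table, at the height to grip. The grip is a black upright bar 14 mm thick (point's x), 44 mm long (its y), 68 to 106 mm above the table. The point turns with the knob; its -y points along the tab, a steel strip 12 mm wide at height 62 to 68 mm, tip 71 mm from the axis.
- meter: Loose grey damp meter, 0.15 kg, upright in the pocket, axes as the stand's, origin 16 mm above the table. Origin: midway between the tips of its feet when sprung out. Handle (to grip): 24 (x) by 30 mm (y), z 44 to 130 mm. Head: 24 (x) by 50 mm (y), z 14 to 44 mm, so a 10 mm shoulder each side in y. 2 mm clearance all round in the pocket; 36 mm of lift clears its rim.
- foot (a joint): How far the meter's pair of feet is pushed in, m: 0 out, 0.010 fully in. Spring: 0.5 N to start, 500 N/m (about 3 N at half travel).
- feet_mid (a point): Midway between the tips of the two feet (moves with them as they are pushed in). The feet are two steel pins of 8 mm diameter with flat ends, at y = -15 and +15 mm of the meter, 30 mm apart, standing 14 mm out of the head when sprung out.
- coaster: Loose square coaster 100 by 100 by 8 mm, 0.12 kg, lying on the table cork side up; origin at the centre of its underside. Two dark dots of 10 mm diameter on its top at its local y = -15 and +15 mm, x = 0.
- coaster_spot (a point): The middle between the two dots, on the coaster's top face 8 mm above the table; axes as the coaster's (dots lie along y).
- bowl: Bystander: loose empty steel nut bowl, 124 mm across, 50 mm high; origin under its centre.
- cup: Bystander: loose blue plastic dice cup, 76 mm across, 95 mm high; origin under its centre.
- jar: Bystander: loose ceramic jar with twist cap, 80 mm across, 95 mm high; origin under its centre.
Things that resemble listed ones, but are neither listed nor needed, are in the scene too. There is more than one size of the meter; the job needs the larger.

How it is judged:
By the outcome, as a careful person would: the job done as asked, in the order asked, and still so for the second after the job is handed in, while the arm keeps its last pose, push and grip.
It also fails if it takes over 54 s, if anything falls off the work surface, if the arm or the gripper's body presses on something with over 40 N, if the wrist force passes 120 N, or if a joint passes its speed limit or range.

## Working session

There is one attempt and no reset: what is moved stays moved. The work goes in short steps, Python scripts to look and compute and a tool call to move; the robot and the scene stay as the last step left them, time stands still between calls to the robot, and variables do not carry over. Pictures are saved under pics/ and viewed, about 8 in all and at most 12, crops included, and the job is handed in when it is done.

Besides the shell and the picture viewer there is one more tool, called after "Call:" by a JSON object that holds its "method" and its "body", one argument or row to a line. carry_out: Moves the arm, as the interface text tells. Its arguments: {"type":"object","properties":{"moves":{"type":"array"},"hand":{"type":"number"},"force":{"type":"number"}},"required":["moves"]}

```bash
mkdir -p pics; ls; python3 - <<'E'
from cell import sensors, viewer, env
import cv2,numpy as np
for n in("scene","top"):
    cv2.imwrite(f"pics/{n}0.png",viewer.read_camera(n)[:,:,::-1])
    m=viewer.camera_model(n);print(n,np.round(m["K"],1).tolist(),np.round(m["extrinsics"],3).tolist())
print(env.grip_depth);o=sensors.get_obs();print(o)
E
```

```text
pics
scene [[435.9, 0.0, 321.4], [0.0, 435.9, 242.4], [0.0, 0.0, 1.0]] [[-0.267, 0.963, 0.019, 0.232], [0.567, 0.173, -0.805, -0.288], [-0.779, -0.204, -0.593, 1.408], [0.0, 0.0, 0.0, 1.0]]
top [[588.3, 0.0, 317.6], [0.0, 588.3, 239.2], [0.0, 0.0, 1.0]] [[0.036, -0.999, 0.004, -0.087], [-0.978, -0.036, -0.207, 0.635], [0.207, 0.004, -0.978, 1.149], [0.0, 0.0, 0.0, 1.0]]
0.1635
{'time_s': 0.1, 'qpos': array([75.57899143, 18.43449198, -4.01576193, 83.16810519,  1.29550113,
       78.54273472, -3.26053451]), 'joint_velocities': array([-0.02708858, -0.07381561, -0.00201448, -0.20742037, -0.099497  ,
        0.0065531 ,  0.05159003]), 'effort': array([-1.14330489e-04, -4.92573488e+01, -4.05832725e-01, -3.13398671e+01,
       -6.42616977e-02,  3.94414819e-02,  5.44731927e-05]), 'tool_pos': array([ 0.17065831, -0.62699917,  0.4037726 ]), 'tool_rot': array([-86.56802344,  89.89975261, 108.66236809]), 'force': array([ 0.05647049, -0.04501098, -0.31793335]), 'wrist_torque': array([ 0.00703305, -0.01869007,  0.02082649]), 'grip_width': 0.08744337255946891}
```

View pics/top0.png

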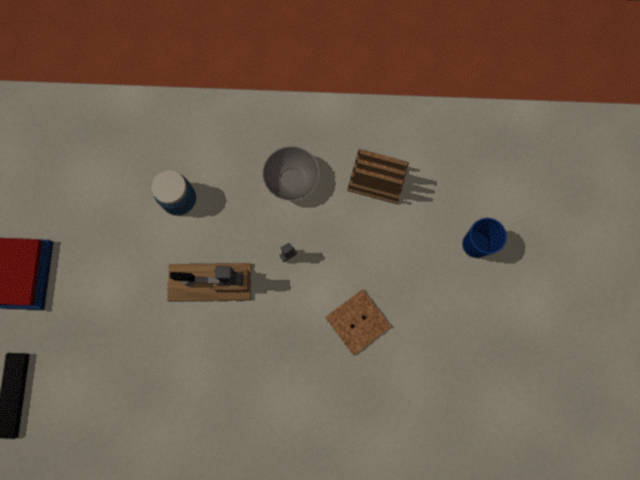

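View pics/scene0.png

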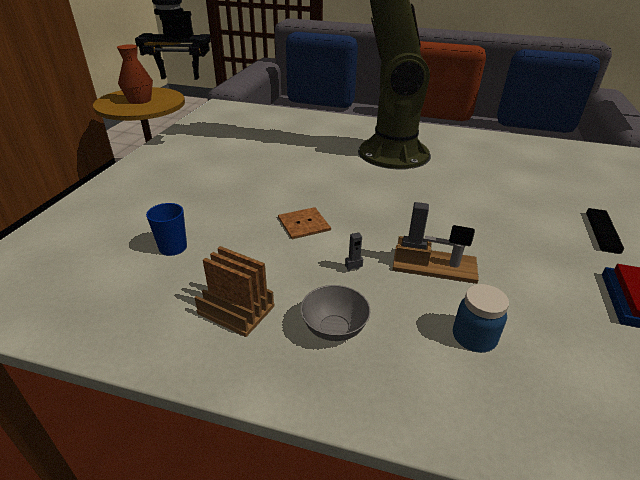

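The top view shows two candidate meters. The one in the stand, at about (224,272), is tall, sits in the pocket and has the tab over its shoulder. The one at about (288,253) stands free and is shorter, so it is the decoy. The coaster dots are near (352,325) and (364,317), the knob is at (182,276), and the bowl, jar and cup stay well outside the working area. Next is an enlarged crop to confirm, and to measure from.

```bash
cat > h.py <<'E'
import cv2,numpy as np
from cell import sensors, viewer, env
def ray(n,uv,z):
    m=viewer.camera_model(n);E=np.array(m["extrinsics"]);R,t=E[:3,:3],E[:3,3]
    d=R.T@np.linalg.inv(m["K"])@np.array([*uv,1.]);c=-R.T@t
    return (c+d*(z-c[2])/d[2])[:2]
def proj(n,P):
    m=viewer.camera_model(n);E=np.array(m["extrinsics"])
    p=m["K"]@(E[:3,:3]@np.asarray(P,float).T+E[:3,3:]);return (p[:2]/p[2]).T
E
python3 - <<'E'
from h import *
a=cv2.imread("pics/top0.png")
c=cv2.resize(a[250:310,160:260],None,fx=8,fy=8,interpolation=cv2.INTER_CUBIC)
d=cv2.resize(a[285:360,320:400],None,fx=5,fy=5,interpolation=cv2.INTER_CUBIC)
cv2.imwrite("pics/c1.png",c)
# dots: dark blobs on the coaster
g=cv2.cvtColor(a,cv2.COLOR_BGR2GRAY)
hsv=cv2.cvtColor(a,cv2.COLOR_BGR2HSV)
w=g[310:335,342:375]; m=(w<45).astype(np.uint8)
n,l,s,ct=cv2.connectedComponentsWithStats(m)
for i in range(1,n):
    if s[i,4]>3:
        wt=np.clip(75.-w,0,None)*cv2.dilate((l==i).astype(np.uint8),np.ones((3,3)));ys,xs=np.mgrid[0:w.shape[0],0:w.shape[1]]
        uv=((wt*xs).sum()/wt.sum()+342,(wt*ys).sum()/wt.sum()+310);print("dot",s[i,4],np.round(uv,1),ray("top",uv,.008).round(4))
E
```

```text
dot 12 [363.5 317. ] [ 0.486  -0.1665]
dot 11 [352.1 325.7] [ 0.4669 -0.1428]
```

View pics/c1.png

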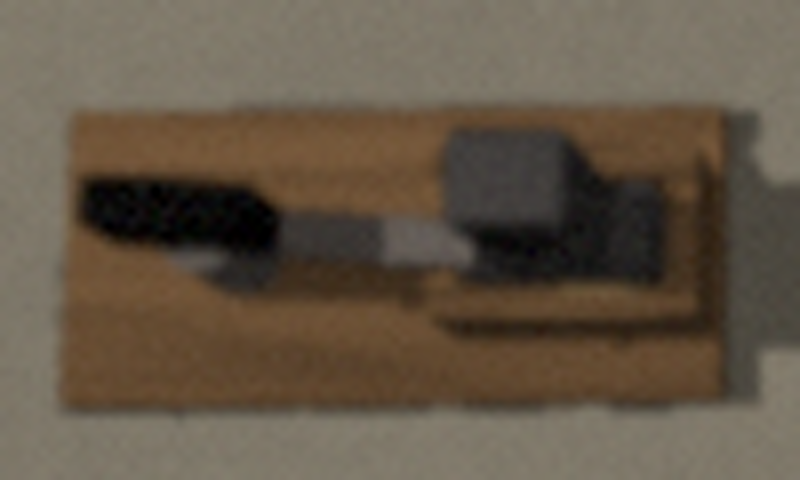

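The crop shows the tall grey meter in the pocket, with its top centre at crop (504,178). The steel tab overlaps its shoulder at (430,238), and the black knob bar is at (180,212). That confirms the larger meter.

```bash
python3 - <<'E'
from h import *
from scipy.optimize import least_squares
f=lambda p:np.array(p)/8+[159.56,249.56]
px=f([[72,110],[722,107],[722,405],[62,408]])
L=np.array([[.04,.138],[.04,-.038],[-.04,-.038],[-.04,.138]])
W=np.array([ray("top",p,.012) for p in px]);print(W.round(4).tolist())
def T(q):
    c,s=np.cos(q[2]),np.sin(q[2]);return L@np.array([[c,s],[-s,c]])+q[:2]
r=least_squares(lambda q:(T(q)-W).ravel(),[.55,.05,0]);q=r.x
print("stand",q[:2].round(4),"yaw deg",np.degrees(q[2]).round(2),"res",r.fun.round(4))
c,s=np.cos(q[2]),np.sin(q[2]);print("knob",(q[:2]+.09*np.array([-s,c])).round(4))
print("meter top",ray("top",f([504,178]),.146).round(4),"knob top",ray("top",f([180,208]),.106).round(4))
print("cam",[(-np.array(viewer.camera_model(n)["extrinsics"])[:3,:3].T@np.array(viewer.camera_model(n)["extrinsics"])[:3,3]).round(2) for n in("top","scene")])
# tool axes
from scipy.spatial.transform import Rotation as Ro
o=sensors.get_obs();print(Ro.from_euler("xyz",o["tool_rot"],degrees=True).as_matrix().round(3))
E
```

```text
[[0.5848, 0.2531], [0.592, 0.0795], [0.5123, 0.0747], [0.5052, 0.2487]]
stand [0.5508 0.114 ] yaw deg 2.52 res [-0.0001  0.0006  0.0004 -0.0016  0.0002 -0.0004 -0.0005  0.0015]
knob [0.5468 0.2039]
meter top [0.5508 0.1143] knob top [0.5464 0.2001]
cam [array([ 0.39, -0.07,  1.26]), array([1.32, 0.11, 0.6 ])]
[[-0.001  0.263 -0.965]
 [ 0.002 -0.965 -0.263]
 [-1.    -0.002  0.   ]]
```

Two independent estimates agree: the stand is at (0.551, 0.114) with yaw 2.5°, and the knob axis is at (0.547, 0.203). I'll swing over in an arc at the current height, turning the jaws from -75° to about 0°.

Call:
{"method": "carry_out", "body": {
  "moves": [
    [3.2, 2.75, 0, 0.054],
    [3.2, 2.75, 0, 0.054],
    [3.2, 2.75, 0, 0.054],
    [3.2, 2.75, 0, 0.054],
    [3.2, 2.75, 0, 0.054],
    [3.2, 2.75, 0, 0.054],
    [3.2, 2.75, 0, 0.054],
    [3.2, 2.75, 0, 0.054],
    [3.2, 2.75, 0, 0.054],
    [3.2, 2.75, 0, 0.054],
    [3.2, 2.75, 0, 0.054],
    [3.2, 2.75, 0, 0.054]
  ],
  "hand": 5
}}

```text
time_s: 1.3
tool_pos: [0.5568, -0.2868, 0.3972]
tool_rot: [-53.8, 89.3, 179.0]
force: [0.2, -1.4, -0.6]
grip_width: 0.0499
```

Call:
{"method": "carry_out", "body": {
  "moves": [
    [0, 4.2, 0, 0.054],
    [0, 4.2, 0, 0.054],
    [0, 4.2, 0, 0.054],
    [0, 4.2, 0, 0.054],
    [0, 4.2, 0, 0.054],
    [0, 4.2, 0, 0.054],
    [0, 4.2, 0, 0.054],
    [0, 4.2, 0, 0.054],
    [0, 4.2, 0, 0.054],
    [0, 4.2, 0, 0.054],
    [0, 4.2, 0, 0.054],
    [0, 0, 0, 0]
  ]
}}

```text
time_s: 2.5
tool_pos: [0.5542, 0.1994, 0.3909]
tool_rot: [-82.3, 89.0, -173.4]
force: [-0.5, 0.2, 0.9]
grip_width: 0.0503
```

```bash
cat >> h.py <<'E'
from scipy.spatial.transform import Rotation as Ro
def st():
    o=sensors.get_obs();R=Ro.from_euler("xyz",o["tool_rot"],degrees=True).as_matrix()
    g=o["tool_pos"]+env.grip_depth*R[:,0]
    print("t",round(o["time_s"],2),"grasp",g.round(4),"jaw deg",np.degrees(np.arctan2(R[1,1],R[0,1])).round(2),"xaxis",R[:,0].round(4),"F",o["force"].round(2),"M",o["wrist_torque"].round(2),"w",round(o["grip_width"],4),"q",o["qpos"].round(0))
    return g,R
E
python3 -c "
from h import *
st()
# knob angle from bar long edges, top face z .106
f=lambda p:np.array(p)/8+[159.56,249.56]
a,b=ray('top',f([85,178]),.106),ray('top',f([235,185]),.106);d=a-b;print(np.degrees(np.arctan2(d[1],d[0]))-92.5)
a,b=ray('top',f([285,218]),.068),ray('top',f([440,218]),.068);d=a-b;print(np.degrees(np.arctan2(d[1],d[0]))-92.5)
"
```

```text
t 2.5 grasp [0.5513 0.1991 0.2274] jaw deg -1.1 xaxis [-0.0179 -0.0021 -0.9998] F [-0.48  0.18  0.92] M [ 0.   -0.11 -0.02] w 0.0503 q [ 16.  17. -45.  92.  12.  78. -32.]
-3.094927304364191
-0.4015661628349676
```

Call:
{"method": "carry_out", "body": {
  "moves": [
    [-0.45, 0.35, -2, 0.01],
    [0, 0, -2, 0],
    [0, 0, -2, 0],
    [0, 0, -2, 0],
    [0, 0, -1, 0],
    [0, 0, 0, 0]
  ]
}}

```text
time_s: 3.1
tool_pos: [0.5483, 0.2037, 0.2963]
tool_rot: [-80.7, 88.8, -171.0]
force: [-0.6, -0.1, 0.4]
grip_width: 0.0501
```

```bash
python3 -c "
from h import *
g,R=st()
a=viewer.read_camera('scene')[190:300,340:520,::-1]
cv2.imwrite('pics/s1.png',cv2.resize(a,None,fx=4,fy=4,interpolation=cv2.INTER_CUBIC))
b=viewer.read_camera('top')[:,:,::-1];cv2.imwrite('pics/t1.png',b)
print(proj('scene',[[.5468,.2025,.106],g]).round(1))"
```

```text
t 3.1 grasp [0.545  0.2032 0.1329] jaw deg -0.33 xaxis [-0.02   -0.0032 -0.9998] F [-0.6  -0.1   0.36] M [-0.03 -0.07 -0.01] w 0.0501 q [ 14.  21. -44.  98.  15.  68. -35.]
[[461.7 228.4]
 [465.  216.8]]
```

View pics/s1.png

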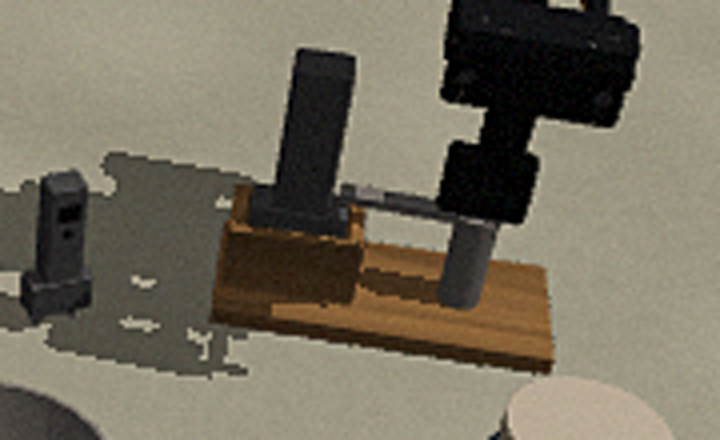

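The close-up shows the fingers straddling the black bar from above at crop (487,180), with the tab still over the meter's shoulder at (345,200). Lowering to grip height. I'm keeping it slightly high, so that the gripper's body clears the meter's top when it turns.

Call:
{"method": "carry_out", "body": {
  "moves": [
    [0.2, 0, -1, 0],
    [0, 0, -1, 0],
    [0, 0, -0.8, 0],
    [0, 0, 0, 0]
  ]
}}

```text
time_s: 3.6
tool_pos: [0.5522, 0.2042, 0.2704]
tool_rot: [-83.2, 89.3, -173.6]
force: [-0.1, -1.7, -0.2]
grip_width: 0.0499
```

Call:
{"method": "carry_out", "body": {
  "moves": [
    [0, 0, 0, 0],
    [0, 0, 0, 0],
    [0, 0, 0, 0],
    [0, 0, 0, 0],
    [0, 0, 0, 0]
  ],
  "hand": 0.8,
  "force": 12
}}

```text
time_s: 4.1
tool_pos: [0.5513, 0.2046, 0.2708]
tool_rot: [-83.4, 89.1, -173.8]
force: [-10.1, -0.2, 6.3]
grip_width: 0.0179
```

```bash
python3 -c "
from h import *
st()"
```

```text
t 4.1 grasp [0.5488 0.2044 0.1073] jaw deg -0.39 xaxis [-0.0157 -0.0017 -0.9999] F [-10.06  -0.24   6.31] M [-0.23  2.   -0.03] w 0.0179 q [ 13.  23. -44. 100.  17.  65. -36.]
```

Call:
{"method": "carry_out", "body": {
  "moves": [
    [-0.2, 0, -0.2, 0],
    [0, 0, -0.1, 0],
    [0, 0, 0, 0],
    [0, 0, 0, 0]
  ]
}}

```text
time_s: 4.5
tool_pos: [0.5491, 0.205, 0.2701]
tool_rot: [-77.9, 89.1, -168.3]
force: [-0.1, 1.4, -0.8]
grip_width: 0.0141
```

```bash
python3 -c "
from h import *
st()"
```

```text
t 4.5 grasp [0.5467 0.2045 0.1066] jaw deg -0.38 xaxis [-0.0146 -0.003  -0.9999] F [-0.06  1.35 -0.83] M [ 0.06 -0.19 -0.1 ] w 0.0141 q [ 13.  23. -44. 100.  17.  65. -36.]
```

Gripped at 14.1 mm, the bar's thickness, with the forces near zero. Turning clockwise.

Call:
{"method": "carry_out", "body": {
  "moves": [
    [0, 0, 0, -0.06],
    [0, 0, 0, -0.12],
    [0, 0, 0, -0.12],
    [0, 0, 0, -0.12],
    [0, 0, 0, -0.12],
    [0, 0, 0, -0.06],
    [0, 0, 0, 0]
  ],
  "force": 20
}}

```text
time_s: 5.2
tool_pos: [0.5493, 0.2038, 0.2701]
tool_rot: [-66.8, 89.2, 167.1]
force: [-0.9, -1.1, -0.4]
grip_width: 0.0138
```

```bash
python3 -c "
from h import *
st()"
```

```text
t 5.2 grasp [0.5469 0.2044 0.1066] jaw deg -36.07 xaxis [-0.0143  0.0033 -0.9999] F [-0.94 -1.14 -0.36] M [-0.1  -0.08 -0.03] w 0.0138 q [  8.  21. -37. 100.  13.  64. -69.]
```

Call:
{"method": "carry_out", "body": {
  "moves": [
    [0, 0, 0, -0.08],
    [0, 0, 0, -0.13],
    [0, 0, 0, -0.13],
    [0, 0, 0, -0.13],
    [0, 0, 0, -0.13],
    [0, 0, 0, -0.12],
    [0, 0, 0, -0.08],
    [0, 0, 0, 0]
  ]
}}

```text
time_s: 6.0
tool_pos: [0.5489, 0.2025, 0.2701]
tool_rot: [-46.6, 89.2, 140.6]
force: [-1.2, -1.9, 0.1]
grip_width: 0.0137
```

Call:
{"method": "carry_out", "body": {
  "moves": [
    [0, 0, 0, 0],
    [0, 0, 0, 0],
    [0, 0, 0, 0]
  ],
  "hand": 5
}}

```text
time_s: 6.3
tool_pos: [0.5491, 0.2028, 0.2701]
tool_rot: [-50.7, 89.2, 136.9]
force: [0.2, -0.0, -0.2]
grip_width: 0.0301
```

```bash
python3 -c "
from h import *
st()"
```

```text
t 6.3 grasp [0.5474 0.2044 0.1066] jaw deg -82.47 xaxis [-0.0106  0.0099 -0.9999] F [ 0.22 -0.04 -0.15] M [-0.   -0.07 -0.03] w 0.0301 q [   3.   19.  -30.  101.   10.   63. -113.]
```

Call:
{"method": "carry_out", "body": {
  "moves": [
    [0, 0, 2, 0],
    [0, 0, 4, 0],
    [0, 0, 3.5, 0],
    [0.1, -2.5, 0, -0.03],
    [0.1, -3, 0, -0.03],
    [0.1, -3, 0, -0.03],
    [0, -0.5, 0, 0],
    [0, 0, 0, 0]
  ]
}}

```text
time_s: 7.1
tool_pos: [0.5512, 0.1116, 0.3691]
tool_rot: [-60.4, 89.1, 122.5]
force: [-0.3, 0.2, -1.0]
grip_width: 0.05
```

```bash
python3 -c "
from h import *
g,R=st()
a=viewer.read_camera('scene')[150:300,340:520,::-1]
cv2.imwrite('pics/s2.png',cv2.resize(a,None,fx=4,fy=4,interpolation=cv2.INTER_CUBIC))
print(proj('scene',[[.5508,.1142,.146],g]).round(1))"
```

```text
t 7.1 grasp [0.5498 0.1138 0.2056] jaw deg -87.15 xaxis [-0.0086  0.0134 -0.9999] F [-0.34  0.25 -0.98] M [ 0.06  0.01 -0.04] w 0.05 q [  11.   11.  -28.   98.    4.   73. -105.]
[[420.3 205.6]
 [425.  178.7]]
```

View pics/s2.png

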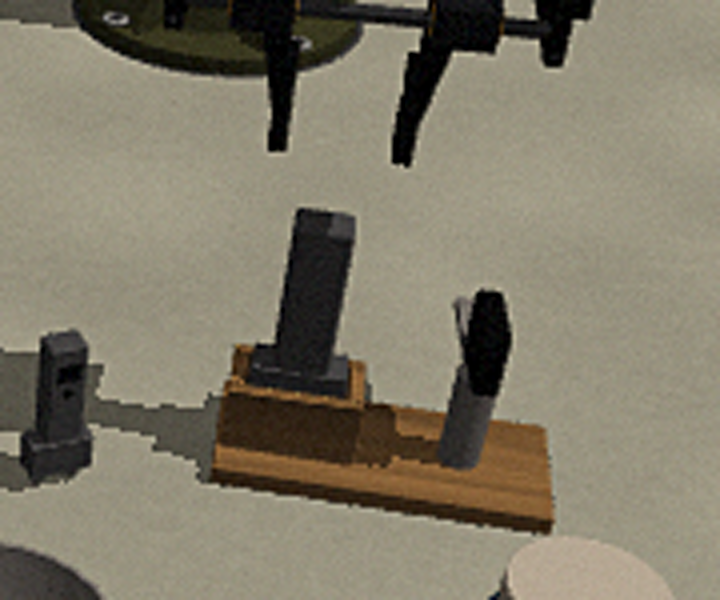

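The tab now points away from the meter, towards the robot (crop 462,320). The fingers at (278,140) and (402,150) straddle the handle top at (325,215). Going down.

Call:
{"method": "carry_out", "body": {
  "moves": [
    [0.1, 0, -2, 0],
    [0, 0, -2.5, 0],
    [0, 0, -2, 0],
    [0, 0, -1.5, 0],
    [0, 0, -0.9, 0],
    [0, 0, 0, 0]
  ]
}}

```text
time_s: 7.75
tool_pos: [0.5512, 0.1215, 0.2774]
tool_rot: [-72.0, 88.9, 111.8]
force: [0.1, 0.8, 0.1]
grip_width: 0.0501
```

Call:
{"method": "carry_out", "body": {
  "moves": [
    [0, 0, 0, 0],
    [0, 0, 0, 0],
    [0, 0, 0, 0],
    [0, 0, 0, 0]
  ],
  "hand": 2.5,
  "force": 8
}}

```text
time_s: 8.15
tool_pos: [0.552, 0.121, 0.2793]
tool_rot: [-76.0, 89.1, 107.9]
force: [0.9, -4.4, -3.0]
grip_width: 0.0353
```

```bash
python3 -c "
from h import *
st()"
```

```text
t 8.15 grasp [0.5512 0.1235 0.1158] jaw deg -86.18 xaxis [-0.005   0.0155 -0.9999] F [ 0.94 -4.39 -3.02] M [-0.88 -0.01  0.03] w 0.0353 q [   9.   16.  -27.  103.    7.   63. -107.]
```

The tool drifted 9 mm in +y while descending, and one pad touched. Easing back in -y.

Call:
{"method": "carry_out", "body": {
  "moves": [
    [0, -0.4, 0, -0.02],
    [0, -0.3, 0, 0],
    [0, 0, 0, 0]
  ]
}}

```text
time_s: 8.45
tool_pos: [0.552, 0.1124, 0.2793]
tool_rot: [-75.3, 89.1, 107.2]
force: [0.6, -0.5, -1.9]
grip_width: 0.0299
```

```bash
python3 -c "
from h import *
st()"
```

```text
t 8.45 grasp [0.5512 0.1149 0.1159] jaw deg -87.52 xaxis [-0.0047  0.0152 -0.9999] F [ 0.55 -0.55 -1.9 ] M [-0.32 -0.04  0.06] w 0.0299 q [  10.   15.  -27.  103.    7.   63. -107.]
```

Gripped at 29.9 mm and centred. Lifting straight up.

Call:
{"method": "carry_out", "body": {
  "moves": [
    [0, 0, 0, 0],
    [0, 0, 0, 0],
    [0, 0, 0.5, 0],
    [0, 0, 1, 0],
    [0, 0, 0, 0]
  ],
  "force": 25
}}

```text
time_s: 8.95
tool_pos: [0.5519, 0.1125, 0.2955]
tool_rot: [-73.8, 89.1, 108.7]
force: [0.3, -2.5, -0.5]
grip_width: 0.0297
```

```bash
python3 -c "
from h import *
st()"
```

```text
t 8.95 grasp [0.5511 0.115  0.1321] jaw deg -87.48 xaxis [-0.0051  0.0149 -0.9999] F [ 0.27 -2.53 -0.52] M [-0.63 -0.06  0.09] w 0.0297 q [  10.   15.  -27.  103.    6.   65. -107.]
```

Call:
{"method": "carry_out", "body": {
  "moves": [
    [0, -0.05, 1, 0],
    [0, 0, 1, 0],
    [0, 0, 1, 0],
    [0, 0, 1.5, 0],
    [0, 0, 2, 0],
    [0, 0, 2, 0],
    [0, 0, 0, 0]
  ]
}}

```text
time_s: 9.65
tool_pos: [0.5516, 0.1161, 0.3899]
tool_rot: [-94.2, 88.8, 88.5]
force: [0.2, -0.7, -1.0]
grip_width: 0.0299
```

```bash
python3 -c "
from h import *
st()"
```

```text
t 9.65 grasp [0.5517 0.1196 0.2265] jaw deg -87.28 xaxis [ 6.000e-04  2.160e-02 -9.998e-01] F [ 0.15 -0.65 -0.98] M [-0.01 -0.02 -0.01] w 0.0299 q [  11.   10.  -28.   96.    4.   75. -105.]
```

The meter is clear of the pocket, with its feet at about z 0.126. Carrying it to the coaster and turning +0.63 rad to match the dots.

Call:
{"method": "carry_out", "body": {
  "moves": [
    [-0.75, -2, 0, 0.06],
    [-0.75, -2.8, 0, 0.065],
    [-0.75, -2.8, 0, 0.065],
    [-0.75, -2.8, 0, 0.065],
    [-0.75, -2.8, 0, 0.065],
    [-0.75, -2.8, 0, 0.065],
    [-0.75, -2.8, 0, 0.065],
    [-0.75, -2.8, 0, 0.065],
    [-0.75, -2.8, 0, 0.065],
    [-0.75, -2, 0, 0.05],
    [0, 0, 0, 0]
  ]
}}

```text
time_s: 10.75
tool_pos: [0.47, -0.1525, 0.3859]
tool_rot: [-94.0, 88.3, 126.8]
force: [-0.5, 0.5, -1.9]
grip_width: 0.03
```

```bash
python3 -c "
from h import *
st()"
```

```text
t 10.75 grasp [ 0.4671 -0.1487  0.2224] jaw deg -49.23 xaxis [-0.0174  0.0233 -0.9996] F [-0.46  0.48 -1.88] M [ 0.02 -0.04  0.  ] w 0.03 q [ 31.   1. -16. 105.  -1.  75. -34.]
```

The meter is over the coaster. The tool tilt has built up to 1.7°, mostly along the feet line, which would put about 0.9 mm between the feet. Big vertical steps seemed to pull the tilt back the other way, so I'm testing that in free air.

Call:
{"method": "carry_out", "body": {
  "moves": [
    [0, 0, 4.5, 0],
    [0, 0, 4.5, 0],
    [0, 0, 0, 0]
  ]
}}

```text
time_s: 11.05
tool_pos: [0.4693, -0.1502, 0.4754]
tool_rot: [-91.6, 88.0, 129.1]
force: [0.1, 0.4, -1.3]
grip_width: 0.0297
```

```bash
python3 -c "
from h import *
st()"
```

```text
t 11.05 grasp [ 0.4656 -0.1457  0.312 ] jaw deg -49.33 xaxis [-0.0225  0.0277 -0.9994] F [ 0.05  0.43 -1.31] M [-0.09 -0.15  0.04] w 0.0297 q [ 31.  -1. -16.  97.  -1.  85. -34.]
```

Call:
{"method": "carry_out", "body": {
  "moves": [
    [0, 0, -4.5, 0],
    [0, 0, -4.5, 0],
    [0, 0, 0, 0]
  ]
}}

```text
time_s: 11.35
tool_pos: [0.4704, -0.1465, 0.3842]
tool_rot: [-99.7, 88.2, 121.1]
force: [-0.5, 1.2, -1.5]
grip_width: 0.0299
```

```bash
python3 -c "
from h import *
st()"
```

```text
t 11.35 grasp [ 0.4677 -0.142   0.2208] jaw deg -49.19 xaxis [-0.0165  0.0273 -0.9995] F [-0.55  1.2  -1.52] M [-0.03  0.05  0.01] w 0.0299 q [ 31.   1. -16. 105.  -1.  75. -34.]
```

Call:
{"method": "carry_out", "body": {
  "moves": [
    [0, 0, 0, 0.14],
    [0, 0, 0, 0.14],
    [0, 0, 0, -0.14],
    [0, 0, 0, -0.14],
    [0, 0, 0, 0]
  ]
}}

```text
time_s: 11.85
tool_pos: [0.4724, -0.1421, 0.3881]
tool_rot: [-104.3, 88.1, 117.0]
force: [0.4, -0.2, -1.6]
grip_width: 0.0298
```

```bash
python3 -c "
from h import *
st()"
```

```text
t 11.85 grasp [ 0.4699 -0.1372  0.2247] jaw deg -48.65 xaxis [-0.0153  0.0299 -0.9994] F [ 0.4  -0.18 -1.56] M [-0.05 -0.12  0.05] w 0.0298 q [ 30.   1. -16. 105.  -1.  75. -34.]
```

Call:
{"method": "carry_out", "body": {
  "moves": [
    [0, -4.5, 0, 0],
    [0, -4.5, 0, 0],
    [0, 0, 0, 0]
  ]
}}

```text
time_s: 12.15
tool_pos: [0.4741, -0.2316, 0.392]
tool_rot: [-111.0, 88.3, 111.3]
force: [0.1, 0.7, -1.0]
grip_width: 0.0299
```

```bash
python3 -c "
from h import *
st()"
```

```text
t 12.15 grasp [ 0.4723 -0.227   0.2286] jaw deg -47.68 xaxis [-0.011   0.0282 -0.9995] F [ 0.14  0.65 -0.99] M [-0.07 -0.03  0.01] w 0.0299 q [ 35.   5. -12. 101.  -0.  76. -25.]
```

Call:
{"method": "carry_out", "body": {
  "moves": [
    [4.5, 0, 0, 0],
    [4.5, 0, 0, 0],
    [0, 0, 0, 0]
  ]
}}

```text
time_s: 12.45
tool_pos: [0.5655, -0.2323, 0.3925]
tool_rot: [-109.1, 88.1, 113.3]
force: [-0.5, 0.1, -1.0]
grip_width: 0.0302
```

```bash
python3 -c "
from h import *
st()"
```

```text
t 12.45 grasp [ 0.5634 -0.2274  0.2291] jaw deg -47.5 xaxis [-0.0129  0.0299 -0.9995] F [-0.48  0.14 -0.96] M [ 0.01 -0.03  0.05] w 0.0302 q [ 31.  15. -13.  89.   2.  78. -30.]
```

Call:
{"method": "carry_out", "body": {
  "moves": [
    [0, 4, 0, 0],
    [0, 4, 0, 0],
    [0, 0, 0, 0]
  ]
}}

```text
time_s: 12.75
tool_pos: [0.5666, -0.1493, 0.3931]
tool_rot: [-109.7, 88.0, 113.1]
force: [0.8, 0.4, -0.6]
grip_width: 0.0302
```

```bash
python3 -c "
from h import *
st()"
```

```text
t 12.75 grasp [ 0.5644 -0.1441  0.2297] jaw deg -47.1 xaxis [-0.0137  0.0321 -0.9994] F [ 0.76  0.37 -0.63] M [-0.   -0.04  0.03] w 0.0302 q [ 27.  12. -16.  93.   2.  77. -37.]
```

Call:
{"method": "carry_out", "body": {
  "moves": [
    [-4.5, 0, 0, 0],
    [-4.5, 0, 0, 0],
    [0, 0, 0, 0]
  ]
}}

```text
time_s: 13.05
tool_pos: [0.4743, -0.1458, 0.3913]
tool_rot: [-104.7, 87.7, 119.0]
force: [0.2, -0.5, -1.3]
grip_width: 0.0296
```

```bash
python3 -c "
from h import *
st()"
```

```text
t 13.05 grasp [ 0.4711 -0.14    0.2279] jaw deg -46.31 xaxis [-0.0194  0.035  -0.9992] F [ 0.18 -0.45 -1.35] M [-0.13 -0.11 -0.04] w 0.0296 q [ 30.   1. -16. 104.  -1.  76. -32.]
```

Nearly every move adds tilt in a fixed world direction (+y), while a spin carries the existing tilt round with the tool. So I can spin about 150°, let the drift cancel the tilt, and spin back.

Call:
{"method": "carry_out", "body": {
  "moves": [
    [0, 0, 0, 0.145],
    [0, 0, 0, 0.145],
    [0, 0, 0, 0.145],
    [0, 0, 0, 0.145],
    [0, 0, 0, 0.145],
    [0, 0, 0, 0.145],
    [0, 0, 0, 0.145],
    [0, 0, 0, 0.145],
    [0, 0, 0, 0.145],
    [0, 0, 0, 0]
  ]
}}

```text
time_s: 14.05
tool_pos: [0.4749, -0.1433, 0.4007]
tool_rot: [-104.6, 88.3, -163.2]
force: [0.2, 0.2, -1.0]
grip_width: 0.0297
```

```bash
python3 -c "
from h import *
st()"
```

```text
t 14.05 grasp [ 0.4704 -0.1447  0.2372] jaw deg 31.36 xaxis [-0.0276 -0.0083 -0.9996] F [ 0.16  0.23 -1.02] M [ 0.05 -0.17 -0.01] w 0.0297 q [ 30.   1. -17. 104.   1.  77.  44.]
```

Call:
{"method": "carry_out", "body": {
  "moves": [
    [0, 0, 0, 0.145],
    [0, 0, 0, 0.145],
    [0, 0, 0, 0.145],
    [0, 0, 0, 0.145],
    [0, 0, 0, 0.145],
    [0, 0, 0, 0.145],
    [0, 0, 0, 0.145],
    [0, 0, 0, 0.145],
    [0, 0, 0, 0]
  ]
}}

```text
time_s: 14.95
tool_pos: [0.4765, -0.1418, 0.406]
tool_rot: [-92.9, 88.5, -83.6]
force: [-0.3, 0.8, -1.6]
grip_width: 0.0301
```

```bash
python3 -c "
from h import *
st()"
```

```text
t 14.95 grasp [ 0.477  -0.1461  0.2425] jaw deg 99.27 xaxis [ 0.0029 -0.0262 -0.9997] F [-0.35  0.75 -1.6 ] M [ 0.17 -0.16  0.01] w 0.0301 q [ 31.   0. -18. 104.   2.  75. 112.]
```

Call:
{"method": "carry_out", "body": {
  "moves": [
    [4, 0, 0, 0],
    [-4, 0, 0, 0],
    [4, 0, 0, 0],
    [-4, 0, 0, 0],
    [4, 0, 0, 0],
    [-4, 0, 0, 0],
    [4, 0, 0, 0],
    [-4, 0, 0, 0],
    [4, 0, 0, 0],
    [-4, 0, 0, 0],
    [4, 0, 0, 0],
    [-4, 0, 0, 0]
  ]
}}

```text
time_s: 16.15
tool_pos: [0.4717, -0.1371, 0.2802]
tool_rot: [159.7, 73.7, 165.5]
force: [-2.1, -1.2, 0.3]
grip_width: 0.0299
```

```bash
python3 -c "
from h import *
st()"
```

```text
t 16.15 grasp [ 0.4273 -0.1256  0.1232] jaw deg 95.13 xaxis [-0.2714  0.07   -0.9599] F [-2.11 -1.18  0.29] M [-0.06 -0.43 -0.03] w 0.0299 q [ 31.  13. -19. 107.   3.  78. 106.]
```

Call:
{"method": "carry_out", "body": {
  "moves": [
    [0, 0, 0.5, 0],
    [0, 0, -0.5, 0],
    [0, 0, 0.5, 0],
    [0, 0, -0.5, 0],
    [0, 0, 0.5, 0],
    [0, 0, -0.5, 0],
    [0, 0, 0.5, 0],
    [0, 0, -0.5, 0],
    [0, 0, 0.5, 0],
    [0, 0, -0.5, 0],
    [0, 0, 0.5, 0],
    [0, 0, -0.5, 0]
  ]
}}

```text
time_s: 17.35
tool_pos: [0.4694, -0.1371, 0.2785]
tool_rot: [160.8, 73.3, 165.7]
force: [-0.0, 0.3, -0.9]
grip_width: 0.0294
```

```bash
python3 -c "
from h import *
st()"
```

```text
t 17.35 grasp [ 0.4239 -0.1254  0.1219] jaw deg 94.09 xaxis [-0.2786  0.0712 -0.9578] F [-0.    0.29 -0.91] M [-0.01 -0.58 -0.05] w 0.0294 q [ 31.  13. -19. 107.   3.  78. 105.]
```

Fast reversals tip the tool strongly: it now leans 16°, and z fell by 12 cm with the feet still off the coaster. I'll raise it and learn what reversals in other axes do.

Call:
{"method": "carry_out", "body": {
  "moves": [
    [0, 0, 3, 0],
    [0, 0, 4, 0],
    [0, 0, 4, 0],
    [0, 0, 3, 0],
    [0, 0, 0, 0],
    [0, 0, 0, 0]
  ]
}}

```text
time_s: 17.95
tool_pos: [0.4674, -0.1367, 0.4192]
tool_rot: [160.7, 72.9, 165.5]
force: [-0.4, 0.2, -1.8]
grip_width: 0.0294
```

```bash
python3 -c "
from h import *
st()"
```

```text
t 17.95 grasp [ 0.4208 -0.1246  0.263 ] jaw deg 94.05 xaxis [-0.2849  0.0737 -0.9557] F [-0.38  0.22 -1.78] M [-0.02 -0.53 -0.03] w 0.0294 q [ 31.   6. -19.  98.   1.  94. 107.]
```

Call:
{"method": "carry_out", "body": {
  "moves": [
    [0, 0, 3, 0],
    [0, 0, -3, 0],
    [0, 0, 3, 0],
    [0, 0, -3, 0],
    [0, 0, 0, 0],
    [0, 0, 0, 0]
  ]
}}

```text
time_s: 18.55
tool_pos: [0.4638, -0.1362, 0.4059]
tool_rot: [160.5, 71.5, 165.4]
force: [0.6, -0.0, -0.5]
grip_width: 0.0296
```

```bash
python3 -c "
from h import *
st()
a=viewer.read_camera('scene')[140:290,240:420,::-1]
cv2.imwrite('pics/s3.png',cv2.resize(a,None,fx=4,fy=4,interpolation=cv2.INTER_CUBIC))"
```

```text
t 18.55 grasp [ 0.4136 -0.1231  0.2509] jaw deg 93.94 xaxis [-0.3071  0.0801 -0.9483] F [ 0.6  -0.01 -0.55] M [-0.08 -0.64 -0.02] w 0.0296 q [ 31.   7. -19.  99.   1.  94. 107.]
```

View pics/s3.png

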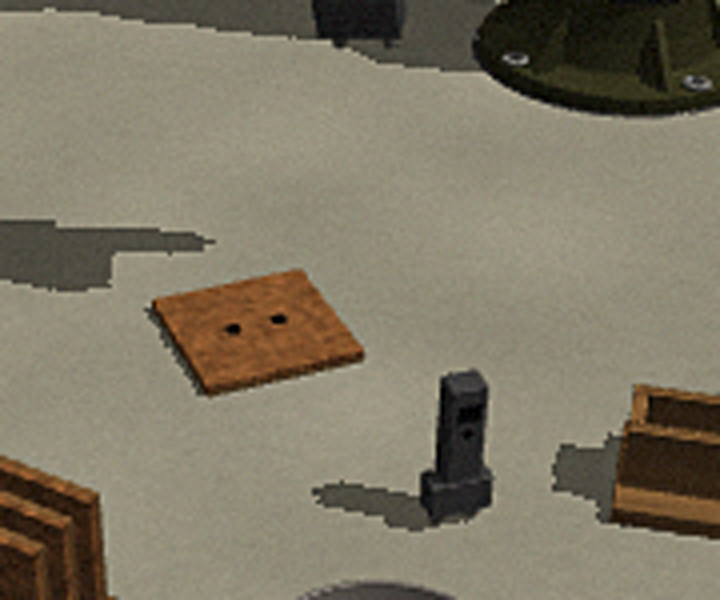

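Shown: the coaster and its dots (crop 232,328 and 279,319) and the bystanders have not moved. I'll spin -180°, so that the lean points outward, then undo it with measured reversals.

Call:
{"method": "carry_out", "body": {
  "moves": [
    [0, 0, 0, -0.143],
    [0, 0, 0, -0.143],
    [0, 0, 0, -0.143],
    [0, 0, 0, -0.143],
    [0, 0, 0, -0.143],
    [0, 0, 0, -0.143],
    [0, 0, 0, -0.143],
    [0, 0, 0, -0.143],
    [0, 0, 0, -0.143],
    [0, 0, 0, -0.143],
    [0, 0, 0, -0.143],
    [0, 0, 0, 0]
  ]
}}

```text
time_s: 19.8
tool_pos: [0.4669, -0.1377, 0.4154]
tool_rot: [159.3, 71.7, 70.6]
force: [-0.4, 0.2, -1.3]
grip_width: 0.0298
```

Call:
{"method": "carry_out", "body": {
  "moves": [
    [0, 0, 0, -0.143],
    [0, 0, 0, -0.143],
    [0, 0, 0, -0.143],
    [0, 0, 0, -0.143],
    [0, 0, 0, -0.143],
    [0, 0, 0, -0.143],
    [0, 0, 0, -0.143],
    [0, 0, 0, -0.143],
    [0, 0, 0, -0.143],
    [0, 0, 0, -0.143],
    [0, 0, 0, -0.143],
    [0, 0, 0, 0]
  ]
}}

```text
time_s: 21.0
tool_pos: [0.4677, -0.1366, 0.4214]
tool_rot: [157.8, 72.2, -21.7]
force: [-0.5, 0.6, -1.9]
grip_width: 0.0297
```

```bash
python3 -c "
from h import *
st()"
```

```text
t 21.0 grasp [ 0.5141 -0.1551  0.2657] jaw deg -90.49 xaxis [ 0.2834 -0.113  -0.9523] F [-0.51  0.6  -1.93] M [0.23 0.41 0.04] w 0.0297 q [ 38.  -8. -24. 111.  -1.  60. -75.]
```

Now the reversals, in a short batch.

Call:
{"method": "carry_out", "body": {
  "moves": [
    [4, 0, 0, 0],
    [-4, 0, 0, 0],
    [4, 0, 0, 0],
    [-4, 0, 0, 0],
    [0, 0, 0, 0],
    [0, 0, 0, 0]
  ]
}}

```text
time_s: 21.6
tool_pos: [0.4675, -0.1417, 0.3823]
tool_rot: [159.8, 77.4, -17.8]
force: [0.7, -0.7, -1.7]
grip_width: 0.0299
```

```bash
python3 -c "
from h import *
st()"
```

```text
t 21.6 grasp [ 0.5013 -0.1525  0.2227] jaw deg -88.0 xaxis [ 0.2069 -0.0663 -0.9761] F [ 0.65 -0.74 -1.69] M [0.11 0.3  0.01] w 0.0299 q [ 40.  -5. -25. 112.  -2.  60. -72.]
```

Call:
{"method": "carry_out", "body": {
  "moves": [
    [0, 0, 2, 0],
    [0, 0, 3, 0],
    [0, 0, 1, 0],
    [0, 0, 0, 0],
    [4, 0, 0, 0],
    [-4, 0, 0, 0],
    [4, 0, 0, 0],
    [-4, 0, 0, 0],
    [4, 0, 0, 0],
    [-4, 0, 0, 0],
    [0, 0, 0, 0],
    [0, 0, 0, 0]
  ]
}}

```text
time_s: 22.8
tool_pos: [0.4627, -0.1469, 0.3784]
tool_rot: [176.1, 85.1, -0.1]
force: [0.8, 0.3, -0.9]
grip_width: 0.0297
```

```bash
python3 -c "
from h import *
st()"
```

```text
t 22.8 grasp [ 0.4766 -0.1469  0.2155] jaw deg -86.15 xaxis [ 8.500e-02 -1.000e-04 -9.964e-01] F [ 0.81  0.28 -0.91] M [-0.04  0.12 -0.04] w 0.0297 q [ 42.  -2. -26. 109.  -2.  68. -70.]
```

Call:
{"method": "carry_out", "body": {
  "moves": [
    [0, 0, 1, -0.12],
    [0, 0, 1, -0.13],
    [0, 0, 1, -0.13],
    [0, 0, 1, -0.12],
    [0, 0, 0, 0],
    [0, 0, 0, 0],
    [4, 0, 0, 0],
    [-4, 0, 0, 0],
    [0, 0, 0, 0],
    [0, 0, 0, 0]
  ]
}}

```text
time_s: 23.8
tool_pos: [0.4651, -0.1477, 0.4123]
tool_rot: [179.0, 85.8, -25.6]
force: [0.3, -0.1, -0.8]
grip_width: 0.0298
```

```bash
python3 -c "
from h import *
st()"
```

```text
t 23.8 grasp [ 0.4758 -0.1528  0.2493] jaw deg -114.59 xaxis [ 0.0658 -0.0315 -0.9973] F [ 0.32 -0.12 -0.78] M [0.08 0.14 0.  ] w 0.0298 q [ 43.  -2. -27. 106.  -0.  72. -99.]
```

Call:
{"method": "carry_out", "body": {
  "moves": [
    [4, 0, 0, 0],
    [-4, 0, 0, 0],
    [4, 0, 0, 0],
    [-4, 0, 0, 0],
    [0, 0, 0, 0],
    [0, 0, 0, 0]
  ]
}}

```text
time_s: 24.4
tool_pos: [0.4646, -0.1513, 0.3765]
tool_rot: [-75.9, 89.6, 80.1]
force: [-0.7, 0.3, -0.8]
grip_width: 0.0297
```

```bash
python3 -c "
from h import *
st()"
```

```text
t 24.4 grasp [ 0.4648 -0.1502  0.213 ] jaw deg -113.96 xaxis [ 0.0012  0.0067 -1.    ] F [-0.74  0.28 -0.75] M [ 0.09  0.03 -0.02] w 0.0297 q [ 44.   1. -29. 107.   0.  73. -99.]
```

The tilt is down to 0.4°. Turning gently to the dots' direction.

Call:
{"method": "carry_out", "body": {
  "moves": [
    [0.1, 0, 0, 0.08],
    [0.1, 0, 0, 0.1],
    [0.1, 0, 0, 0.1],
    [0.1, 0, 0, 0.1],
    [0.1, 0, 0, 0.1],
    [0.1, 0, 0, 0.1],
    [0.1, 0, 0, 0.1],
    [0.1, 0, 0, 0.1],
    [0.1, 0, 0, 0.1],
    [0.1, 0, 0, 0.1],
    [0, 0, 0, 0.08],
    [0, 0, 0, 0]
  ]
}}

```text
time_s: 25.6
tool_pos: [0.4789, -0.1453, 0.4068]
tool_rot: [130.5, 86.9, -9.0]
force: [-0.4, -0.3, -0.7]
grip_width: 0.0299
```

```bash
python3 -c "
from h import *
st()"
```

```text
t 25.6 grasp [ 0.4876 -0.1467  0.2435] jaw deg -49.54 xaxis [ 0.0533 -0.0085 -0.9985] F [-0.38 -0.35 -0.71] M [-0.04  0.02 -0.03] w 0.0299 q [ 44.  -0. -30. 104.  -0.  73. -35.]
```

Call:
{"method": "carry_out", "body": {
  "moves": [
    [3, 0, 0, 0],
    [-3, 0, 0, 0],
    [3, 0, 0, 0],
    [-3, 0, 0, 0],
    [0, 0, 0, 0],
    [0, 0, 0, 0]
  ]
}}

```text
time_s: 26.2
tool_pos: [0.4786, -0.1456, 0.401]
tool_rot: [135.1, 87.6, -4.8]
force: [0.9, -0.2, -1.4]
grip_width: 0.0297
```

```bash
python3 -c "
from h import *
st()"
```

```text
t 26.2 grasp [ 0.4854 -0.1462  0.2376] jaw deg -49.92 xaxis [ 0.0413 -0.0035 -0.9991] F [ 0.91 -0.17 -1.38] M [-0.06  0.05 -0.01] w 0.0297 q [ 44.   1. -30. 104.  -0.  73. -36.]
```

Call:
{"method": "carry_out", "body": {
  "moves": [
    [3.6, 0, 0, 0],
    [-3.6, 0, 0, 0],
    [3.6, 0, 0, 0],
    [-3.6, 0, 0, 0],
    [0, 0, 0, 0],
    [0, 0, 0, 0]
  ]
}}

```text
time_s: 26.8
tool_pos: [0.4774, -0.1478, 0.3814]
tool_rot: [-145.6, 88.9, 74.2]
force: [0.4, -0.1, -1.1]
grip_width: 0.0302
```

```bash
python3 -c "
from h import *
st()"
```

```text
t 26.8 grasp [ 0.4782 -0.1449  0.2179] jaw deg -50.14 xaxis [ 0.0051  0.0179 -0.9998] F [ 0.42 -0.1  -1.15] M [-0.04 -0.01 -0.02] w 0.0302 q [ 45.   2. -31. 105.   0.  73. -36.]
```

The tilt is 1.1°, of which 0.3 mm lies across the feet, so that's acceptable. Descending gently, then a visual check of the feet against the dots.

Call:
{"method": "carry_out", "body": {
  "moves": [
    [0, -0.2, -0.6, 0],
    [-0.1, -0.4, -1.2, -0.01],
    [-0.1, -0.4, -1.2, -0.01],
    [0, -0.2, -1.2, 0],
    [0, 0, -1.2, 0],
    [0, 0, -1.2, 0],
    [0, 0, -0.6, 0],
    [0, 0, 0, 0]
  ]
}}

```text
time_s: 27.6
tool_pos: [0.476, -0.1598, 0.3094]
tool_rot: [171.5, 88.9, 30.1]
force: [-0.6, -0.6, -1.0]
grip_width: 0.0298
```

```bash
cat >> h.py <<'E'
def look(name,fn):
    g,R=st();h=.0999
    a=viewer.read_camera("scene");cv2.imwrite("pics/raw_"+fn,a[:,:,::-1])
    mid=g+h*R[:,0];j=R[:,1]
    feet=[mid+.015*j,mid-.015*j];dots=[[.486,-.1665,.008],[.4669,-.1428,.008]]
    print("feetmid",mid.round(4),"need xy cm",(100*(np.array([.4765,-.1547])-mid[:2])).round(2),"dz to touch",round(100*(.008-mid[2]),2))
    print("pred feet px",proj("scene",feet).round(1).tolist(),"dots px",proj("scene",dots).round(1).tolist())
    u,v=proj("scene",[mid])[0].round().astype(int)
    c=a[v-65:v+35,u-60:u+60,::-1];print("crop origin",u-60,v-65)
    cv2.imwrite("pics/"+fn,cv2.resize(c,None,fx=6,fy=6,interpolation=cv2.INTER_CUBIC))
E
python3 -c "
from h import *
look('scene','s4.png')"
```

```text
t 27.6 grasp [ 0.4787 -0.1583  0.1459] jaw deg -51.38 xaxis [ 0.0162  0.0094 -0.9998] F [-0.57 -0.58 -0.96] M [-0.01 -0.02 -0.02] w 0.0298 q [ 45.   6. -31. 110.   3.  64. -38.]
feetmid [ 0.4803 -0.1574  0.046 ] need xy cm [-0.38  0.27] dz to touch -3.8
pred feet px [[295.6, 210.0], [307.3, 207.6]] dots px [[297.3, 222.8], [308.9, 220.2]]
crop origin 241 144
```

View pics/s4.png

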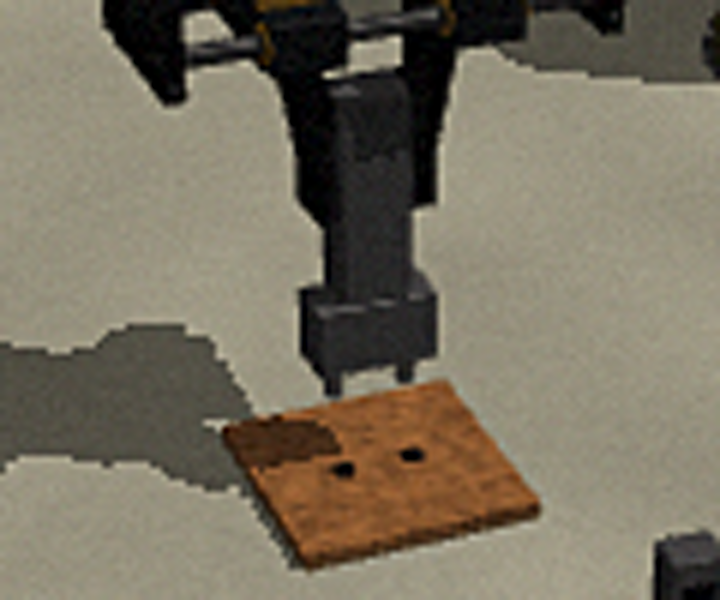

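The picture shows both feet, tips at crop (333,393) and (405,381), above the dots at (343,470) and (412,455). The predicted pixels agree to about 1 px, so kinematics and calibration are consistent. Correcting (-0.4, +0.25) cm and descending 3 cm.

Call:
{"method": "carry_out", "body": {
  "moves": [
    [-0.2, 0.1, -0.5, 0],
    [-0.2, 0.15, -0.6, 0],
    [0, 0, -0.6, 0],
    [0, 0, -0.6, 0],
    [0, 0, -0.4, 0],
    [0, 0, 0, 0],
    [0, 0, 0, 0]
  ]
}}

```text
time_s: 28.35
tool_pos: [0.4724, -0.157, 0.2815]
tool_rot: [165.7, 88.8, 24.3]
force: [-0.2, 0.8, -2.1]
grip_width: 0.0298
```

```bash
python3 -c "
from h import *
look('scene','s5.png')"
```

```text
t 28.35 grasp [ 0.4755 -0.1556  0.1181] jaw deg -51.36 xaxis [ 0.0187  0.0085 -0.9998] F [-0.2   0.83 -2.05] M [-0.05 -0.01 -0.02] w 0.0298 q [ 45.   7. -31. 112.   3.  61. -39.]
feetmid [ 0.4774 -0.1547  0.0182] need xy cm [-0.09  0.  ] dz to touch -1.02
pred feet px [[297.2, 219.4], [308.7, 217.0]] dots px [[297.3, 222.8], [308.9, 220.2]]
crop origin 243 153
```

View pics/s5.png

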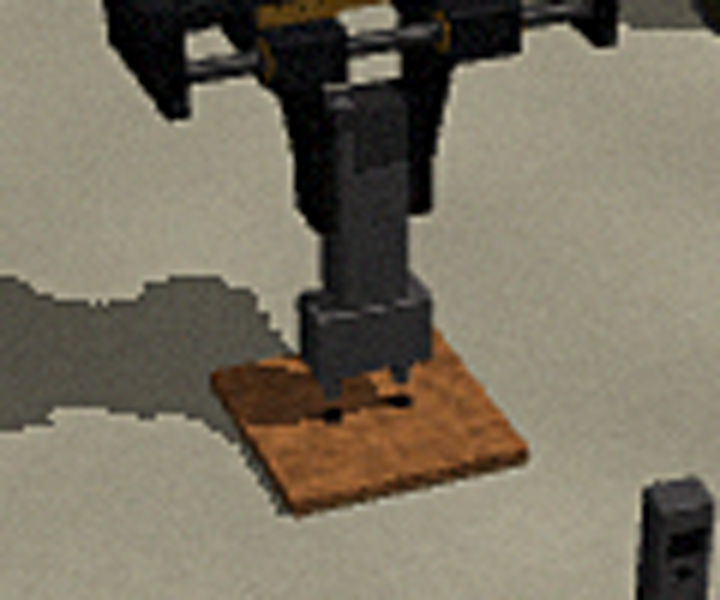

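The tips, at crop (330,393) and (400,381), sit just above the dots at (333,415) and (400,401), with the columns aligned. Going down in small steps to first contact.

Call:
{"method": "carry_out", "body": {
  "moves": [
    [-0.1, 0, -0.3, 0],
    [0, 0, -0.3, 0],
    [0, 0, -0.2, 0],
    [0, 0, 0, 0],
    [0, 0, 0, 0]
  ]
}}

```text
time_s: 28.9
tool_pos: [0.4716, -0.1571, 0.2734]
tool_rot: [163.3, 88.8, 22.0]
force: [0.1, -0.4, -1.2]
grip_width: 0.0299
```

```bash
python3 -c "
from h import *
look('scene','s6.png')"
```

```text
t 28.9 grasp [ 0.4748 -0.1558  0.1099] jaw deg -51.37 xaxis [ 0.0197  0.0079 -0.9998] F [ 0.06 -0.42 -1.2 ] M [-0.03  0.03  0.03] w 0.0299 q [ 45.   8. -31. 113.   4.  60. -39.]
feetmid [ 0.4768 -0.1551  0.01  ] need xy cm [-0.03  0.04] dz to touch -0.2
pred feet px [[297.2, 222.0], [308.7, 219.6]] dots px [[297.3, 222.8], [308.9, 220.2]]
crop origin 243 156
```

View pics/s6.png

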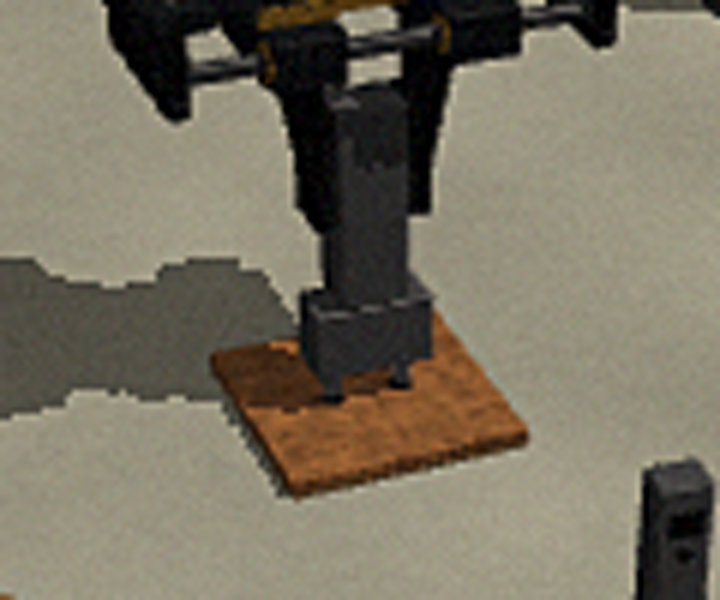

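The feet, with bottoms at crop (332,400) and (400,387), nearly cover the dots. Only a thin dark rim shows just below them, as expected about 2 mm above contact. Pressing on slowly.

Call:
{"method": "carry_out", "body": {
  "moves": [
    [0, 0, -0.1, 0],
    [0, 0, -0.1, 0],
    [0, 0, -0.1, 0],
    [0, 0, -0.1, 0],
    [0, 0, 0, 0],
    [0, 0, 0, 0]
  ]
}}

```text
time_s: 29.55
tool_pos: [0.4718, -0.1572, 0.2697]
tool_rot: [161.9, 88.8, 20.5]
force: [-0.4, 1.0, 0.3]
grip_width: 0.0302
```

```bash
python3 -c "
from h import *
g,R=st();print((g+.0999*R[:,0]).round(4))"
```

```text
t 29.55 grasp [ 0.4751 -0.1559  0.1062] jaw deg -51.37 xaxis [ 0.0202  0.0075 -0.9998] F [-0.4   1.02  0.26] M [0.   0.13 0.  ] w 0.0302 q [ 45.   8. -31. 113.   4.  59. -39.]
[ 0.4771 -0.1552  0.0063]
```

Contact made: about 1.6 N, with the feet some 2 mm in, and force and kinematics agree. About 3 mm more to go.

Call:
{"method": "carry_out", "body": {
  "moves": [
    [0, 0, -0.1, 0],
    [0, 0, -0.1, 0],
    [0, 0, -0.1, 0],
    [0, 0, 0, 0],
    [0, 0, 0, 0]
  ]
}}

```text
time_s: 30.05
tool_pos: [0.4719, -0.1571, 0.267]
tool_rot: [161.5, 88.8, 20.1]
force: [-1.3, -0.3, 0.6]
grip_width: 0.0301
```

```bash
python3 -c "
from h import *
g,R=st();print((g+.0999*R[:,0]).round(4))
F=[]
for i in range(6): viewer.read_camera('top');F.append(sensors.get_obs()['force'])
print(np.mean(F,0).round(2))
look('scene','s7.png')"
```

```text
t 30.05 grasp [ 0.4752 -0.1559  0.1035] jaw deg -51.37 xaxis [ 0.0202  0.0074 -0.9998] F [-1.3  -0.29  0.63] M [0.08 0.29 0.03] w 0.0301 q [ 45.   8. -31. 113.   4.  59. -39.]
[ 0.4772 -0.1552  0.0036]
[-0.95  0.32  1.18]
t 30.35 grasp [ 0.4752 -0.1559  0.1035] jaw deg -51.37 xaxis [ 0.0203  0.0074 -0.9998] F [-0.17 -0.62  1.79] M [0.09 0.26 0.02] w 0.03 q [ 45.   8. -31. 113.   4.  59. -39.]
feetmid [ 0.4773 -0.1552  0.0036] need xy cm [-0.08  0.05] dz to touch 0.44
pred feet px [[297.1, 224.3], [308.6, 221.9]] dots px [[297.3, 222.8], [308.9, 220.2]]
crop origin 243 158
```

View pics/s7.png

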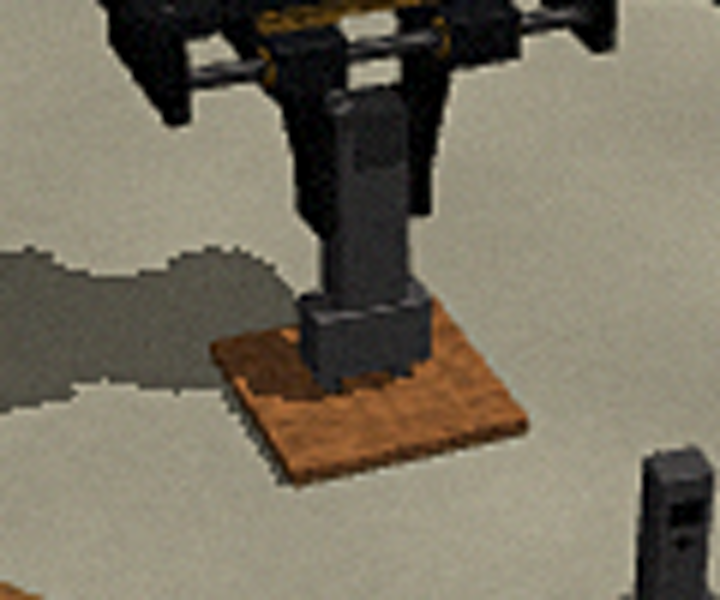

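The feet stand on the dots, with bottoms at crop (332,387) and (403,373). No dot shows beside them, and the coaster has not moved. The feet are about 4–4.4 mm in, so one last small press before handing in.

Call:
{"method": "carry_out", "body": {
  "moves": [
    [0, 0, -0.08, 0],
    [0, 0, 0, 0],
    [0, 0, 0, 0]
  ]
}}

```text
time_s: 30.7
tool_pos: [0.4719, -0.1571, 0.2662]
tool_rot: [161.4, 88.8, 20.0]
force: [-1.4, -0.5, 1.8]
grip_width: 0.0298
```

```bash
python3 -c "
from h import *
F=[]
for i in range(10): viewer.read_camera('top');F.append(sensors.get_obs()['force'])
print(np.mean(F,0).round(2))
g,R=st();z=(g+.0999*R[:,0]);print(z.round(4))
ok=np.mean(F,0)[2]<3.5 and .001<z[2]<.0045
print(ok)
if ok: print(env.sign_off())"
```

```text
[-0.93  0.52  1.7 ]
t 31.2 grasp [ 0.4752 -0.1559  0.1027] jaw deg -51.37 xaxis [ 0.0203  0.0074 -0.9998] F [-0.74  0.63  1.94] M [0.11 0.34 0.  ] w 0.0299 q [ 45.   8. -31. 113.   4.  59. -39.]
[ 0.4773 -0.1551  0.0028]
True
the job is handed in; nothing more can be done
None
```

The job is handed in at 31.2 s of the 54 s allowed. I turned the knob about 82° clockwise until the tab pointed away from the meter, then lifted the larger meter straight out of its pocket. Its feet are on the two coaster dots, and the arm is still gripping it and pressing.

**Last checks:**
- **Feet on the dots:** the middle of the feet is within about 1 mm of the middle of the dots, by arm position and calibration. In the last picture I viewed, the feet cover both dots and the coaster has not moved.
- **Press:** about 3 N after allowing for the meter's weight. The feet are pushed in 5.0–5.2 mm by both the force reading and the arm position, so about half of their travel.
- **Grip:** 29.9 mm opening on the 30 mm handle.

**What was not perfect:**
- **Tilt:** the meter leans about 1.2° at the end.
- **Lean on the way:** the arm's moves slowly add tilt. My first attempt to correct it, with fast back-and-forth moves, tipped the tool to about 18° in mid-air and dropped it about 12 cm, close above the coaster. It touched nothing, and I brought it back upright before placing.
- **Knob:** one pad pushed on the bar with about 10 N before I centred the grip.
- **Bystanders:** I never moved near the bowl, the cup or the jar, but I made no final measurement of where they are.

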